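# Pack the closed samples into the freezer box

## Task

Pack the four closed sample containers standing on the bench into the low white freezer box, each upright and down on the floor of the foam pocket that matches its own outline: narrow vial in the small round pocket, wide jar in the large round one, square canister in the square one, slide jar in the oblong one. Keep the samples upright all the way, and leave the two open, capless empties standing where they are.

Things in the scene. Friction and masses are not known exactly. Their poses are not given: they have to be found in the camera images.
- vial_mid (a point): Closed sample vial: narrow round frosted pot with a white screw cap, standing upright, 28 mm diameter, 80 mm tall with its cap; about 35 g, give or take a third. Point: its centre, half-way up (40 mm above its underside). z is up its axis.
- jar_mid (a point): Closed sample jar: wide round frosted pot with a white screw cap, standing upright, 50 mm diameter, 62 mm tall with its cap; about 100 g, give or take a third. Point: its centre, half-way up (31 mm above its underside). z is up its axis.
- square_mid (a point): Closed square canister: frosted, 38 x 38 mm with rounded edges and a flush white square lid, standing upright, 74 mm tall; about 80 g, give or take a third. Point: its centre, half-way up (37 mm above its underside). x and y are square to its sides, z up.
- slide_mid (a point): Closed slide jar: frosted oblong box with a flush white lid, standing upright, 64 mm long (its x) by 32 mm wide (its y), 70 mm tall; about 110 g, give or take a third. Point: its centre, half-way up (35 mm above its underside). z is up.
- nest_vial: Fixed grey foam insert, 108 x 108 x 22 mm, lying level in a low white freezer box (four inserts, two by two, 110 mm apart; box rim 26 mm above the bench). Dark-floored pocket: the small round one, 46 mm diameter. Origin: centre of the insert's underside, 5 mm above the bench, under the middle of the pocket. Pocket floor 4 mm above the origin, mouth 22 mm above it; the pocket is 18 mm deep.
- nest_jar: Fixed grey foam insert, 108 x 108 x 22 mm, lying level in a low white freezer box (four inserts, two by two, 110 mm apart; box rim 26 mm above the bench). Dark-floored pocket: the large round one, 70 mm diameter. Origin: centre of the insert's underside, 5 mm above the bench, under the middle of the pocket. Pocket floor 4 mm above the origin, mouth 22 mm above it; the pocket is 18 mm deep.
- nest_square: Fixed grey foam insert, 108 x 108 x 22 mm, lying level in a low white freezer box (four inserts, two by two, 110 mm apart; box rim 26 mm above the bench). Dark-floored pocket: the square one, 56 x 56 mm, sides along the insert's x and y. Origin: centre of the insert's underside, 5 mm above the bench, under the middle of the pocket. Pocket floor 4 mm above the origin, mouth 22 mm above it; the pocket is 18 mm deep.
- nest_slide: Fixed grey foam insert, 108 x 108 x 22 mm, lying level in a low white freezer box (four inserts, two by two, 110 mm apart; box rim 26 mm above the bench). Dark-floored pocket: the oblong one, 82 mm along the insert's x by 50 mm along its y. Origin: centre of the insert's underside, 5 mm above the bench, under the middle of the pocket. Pocket floor 4 mm above the origin, mouth 22 mm above it; the pocket is 18 mm deep.
- open_vial_mid (a point): Empty vial without a cap: as the narrow round vial but open at the top, 26 mm diameter, 66 mm tall, standing upright. To be left alone. Point: its centre, half-way up (33 mm above its underside).
- open_jar_mid (a point): Empty jar without a cap: as the wide round jar but open at the top, 48 mm diameter, 50 mm tall, standing upright. To be left alone. Point: its centre, half-way up (25 mm above its underside).
Mind the look-alikes: they are no part of the job. What is shaped like the part that bears vial_mid but blue or yellow is not meant.

How it is judged:
By the outcome, as a careful person would: the job done as asked, in the order asked, and still so for the second after the job is handed in, with the robot touching nothing.
It also fails if it takes over 118 s, if anything falls off the work surface, if the arm or the gripper's body presses on something with over 40 N, if the wrist force passes 120 N, or if a joint passes its speed limit or range.

## Robot

A 7-joint arm with a two-finger parallel gripper is mounted at the origin on the work surface. World frame = base frame: x ahead of the robot, y to its left, z up, the work surface at z = 0. Lengths are in m, angles in rad, forces in N, time in s.
With the tool pointing down it reaches from about 0.425 to 0.875 m from the base axis. Payload 4.7 kg.
Tool frame: the origin (TCP) lies between the finger pads; the fingertips stand 14 mm ahead of it and the grasp point (between the pads) lies 5 mm behind it; z points along the fingers, y is the line along which they close (so a half turn about z gives the same grasp; the last joint's range is limited). The gripper opens to 87 mm and grips with 3 to 60 N. Pads are 19 mm wide; open, the fingers measure 117 mm over their backs; the gripper's body (75 mm by 190 mm) begins 51 mm behind the grasp point.
Start: joints at [1.284, 0.321, -0.07, 1.45, 0.023, 1.371, -0.057], TCP at [0.193, -0.621, 0.237] pointing down, gripper open.
Joint ranges: [-2.86, 2.86], [-0.3, 2.09], [-1.38, 1.24], [0.06, 2.45], [-1.56, 4.7], [0.09, 2.05], [-2.69, 2.69]. Speed limits (rad/s): [2.57, 2.57, 3.14, 3.14, 3.14, 3.14, 3.14].

## Interface

Orientations are given as a rotation vector (axis times angle).
In Python, from bench import ctrl gives the robot as it stands.
- The arm moves only by the tool step_arm, never from a script. Its argument "commands" is a list of rows, each an object with "travel": the shift along the tool's x, y, z in m, a list of three; "turn": the turn, a rotation vector about the tool's x, y, z in degrees, a list of three. A call has 1 to 5 rows; each row is the pose to reach, as a shift and turn from the pose commanded when the call began, along the tool's axes at that moment; what a row does not reach only later rows make up. A row lasts 1/10 s, in which the tool goes at most 50 mm and 8.59 degrees, less where a joint would pass 70% of its speed; a pose out of reach is approached as far as the arm can. A call with a gripper value outside its range is refused whole. "gripper" is the opening, from 0 (shut) to 1 (fully open), set as the call begins (left out, the last holds). The fingers move at their own pace and stop on an object; "force" is the grip in N (left out, the last holds). Time passes only in rows, so rows that repeat a pose let the fingers close. It gives the time, the measured TCP pose, the force, the opening and the grip force at its end, in the units of the state.
- ctrl.get_state(): the state, without advancing time (a new reading comes with each control period).
- ctrl.get_image(name): name is "scene" or "top"; returns the picture (400x640x3 uint8, red, green, blue); there is no depth.
- ctrl.camera_model(name): a dict with "fx", "fy", "cx", "cy" (pixels), "R" (3x3) and "t" (3): a world point X has camera coordinates R X + t. Camera axes: x right, y down, z forward; pixel columns grow to the right and rows downward; lengths in m; the calibration is good to about 2 mm. A picture is of the moment at which its call begins. camera_model takes no time and is no camera call.
- ctrl.close_job(): hands the job in; it is judged then, once.
The state is a dict: "time": time; "joint_positions": joint angles; "qd": joint speeds; "joint_torque": joint torques, N m; "position": TCP position; "tool_rot": TCP orientation; "ft_force": force on the tool from outside, world axes, zero at the start; "torque": the same for the moment, N m; "grip_width": opening from 0.0 (shut) to 1.0 (fully open); "grip_force": force on a finger pad.
Only numpy, scipy, OpenCV 4.12 (cv2) and the standard library are available. Lean on these libraries where they do the work, as an engineer would, in place of code of your own. Each camera call takes 0.05 s, during which the arm holds its last target. There are 200 camera calls.

## Working session

There is one attempt and no reset: what is moved stays moved. The work goes in short steps, Python scripts to look and compute and a tool call to move; the robot and the scene stay as the last step left them, time stands still between calls to the robot, and variables do not carry over. Pictures are saved under pics/ and viewed, at most 14 in all, crops included, and the job is handed in when it is done.

Besides the shell and the picture viewer there is one more tool, called as a command line: name --argument value ..., lists and objects as JSON in quotes. step_arm: Moves the arm, as the interface text tells. Its arguments: {"type":"object","properties":{"commands":{"type":"array"},"gripper":{"type":"number"},"force":{"type":"number"}},"required":["commands"]}

```bash
mkdir -p pics; python3 - <<'E'
from bench import ctrl
import cv2
for n in("scene","top"):
    cv2.imwrite(f"pics/{n}0.png",cv2.resize(ctrl.get_image(n)[:,:,::-1],None,fx=1.25,fy=1.25,interpolation=cv2.INTER_CUBIC))
    m=ctrl.camera_model(n);print(n,m)
print(ctrl.get_state())
E
```

```text
scene {'fx': 432.7224580341666, 'fy': 432.7224580341666, 'cx': 322.03281888655766, 'cy': 197.36544724201326, 'R': array([[ 0.16279351,  0.98665435,  0.00338602],
       [ 0.65074821, -0.10478969, -0.75202785],
       [-0.74163673,  0.1246287 , -0.65912263]]), 't': array([-0.05284619, -0.31126317,  1.47607699])}
top {'fx': 402.5563233990728, 'fy': 402.5563233990728, 'cx': 317.33563930354455, 'cy': 195.15878504871165, 'R': array([[-0.0093172 , -0.9990713 , -0.04206812],
       [-0.98939298,  0.01530953, -0.1444547 ],
       [ 0.14496458,  0.04027599, -0.98861677]]), 't': array([0.00350997, 0.53224211, 0.93452192])}
{'time': 0.1, 'joint_positions': array([ 1.28408311,  0.32176685, -0.07009217,  1.45153481,  0.02260217,
        1.37082385, -0.05687945]), 'qd': array([-0.00083379, -0.00169943,  0.00061547, -0.00424343,  0.00097942,
        0.00121576,  0.00035941]), 'joint_torque': array([ 2.73395553e-04, -4.92570591e+01, -4.05676877e-01, -3.13396776e+01,
       -6.42216322e-02,  3.95846169e-02,  6.07230345e-05]), 'position': array([ 0.19241129, -0.62037372,  0.2355684 ]), 'tool_rot': array([-3.10442131e+00, -4.70566721e-01,  5.54882414e-04]), 'ft_force': array([ 0.55876672, -0.25844636,  0.38696079]), 'torque': array([ 0.02270799,  0.02081762, -0.00559313]), 'grip_force': 0.0, 'grip_width': 0.9972080090320349}
```

View pics/scene0.png

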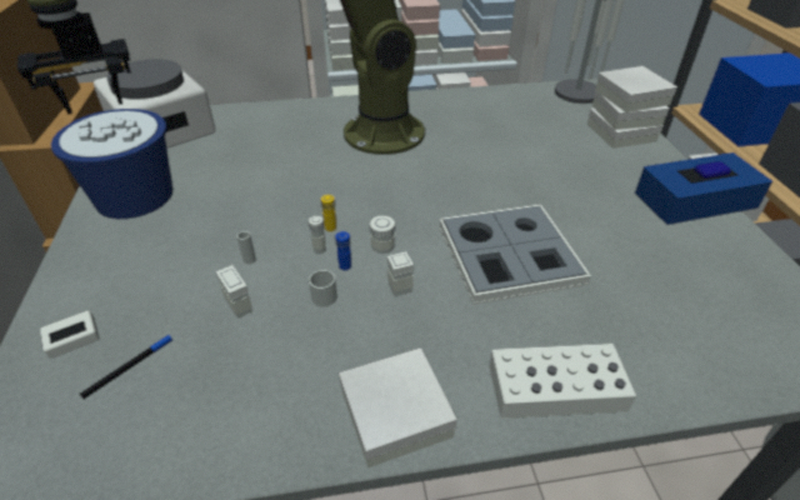

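View pics/top0.png

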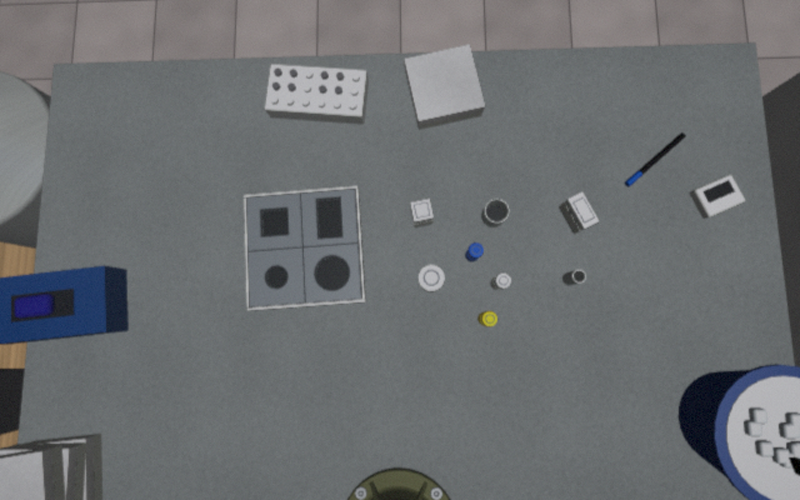

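Candidates by description (top0 pixels): white-capped vial (503,281). The blue one (475,250), the yellow one (489,318) and the open vial (578,276) are excluded. White-capped jar (431,277); the open jar (496,211) is excluded. Square canister (422,210), slide jar (582,210). Pockets: small round (276,276), large round (332,272), square (275,222), oblong (330,217).

```bash
cat > h.py <<'E'
from bench import ctrl
import cv2, numpy as np
def crop(n,x0,y0,x1,y1,s,f):
    im=ctrl.get_image(n)[y0:y1,x0:x1,::-1]
    im=cv2.resize(im,None,fx=s,fy=s,interpolation=cv2.INTER_CUBIC)
    for x in range(x0-x0%10+10,x1,10):
        k=(x-x0)*s; cv2.line(im,(k,0),(k,10 if x%50==0 else 5),(0,0,255),1)
        if x%20==0: cv2.putText(im,str(x),(k-10,20),0,.35,(0,0,255),1)
    for y in range(y0-y0%10+10,y1,10):
        k=(y-y0)*s; cv2.line(im,(0,k),(5,k),(0,0,255),1)
        if y%20==0: cv2.putText(im,str(y),(7,k+4),0,.35,(0,0,255),1)
    cv2.imwrite(f,im)
def world(n,u,v,z):
    m=ctrl.camera_model(n);R,t=m["R"],m["t"]
    d=R.T@np.array([(u-m["cx"])/m["fx"],(v-m["cy"])/m["fy"],1]);c=-R.T@t
    return c+d*(z-c[2])/d[2]
E
python3 - <<'E'
from h import *
crop("top",315,140,495,270,4,"pics/obj.png")
crop("top",185,140,305,255,5,"pics/box.png")
E
```

```text
(no output)
```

View pics/obj.png

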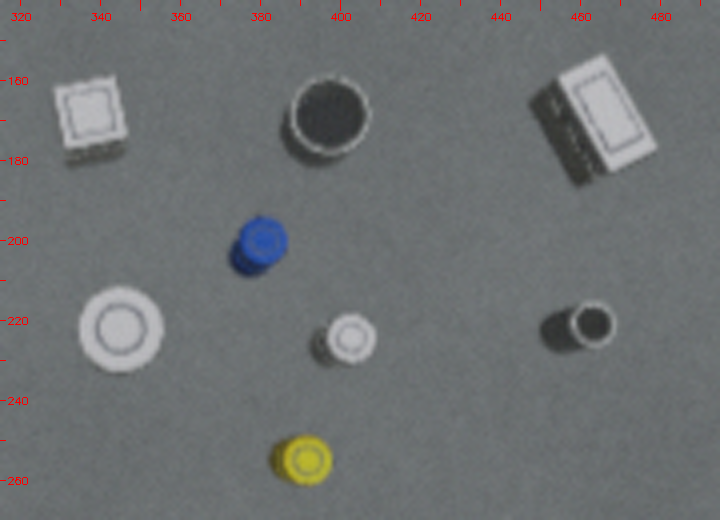

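View pics/box.png

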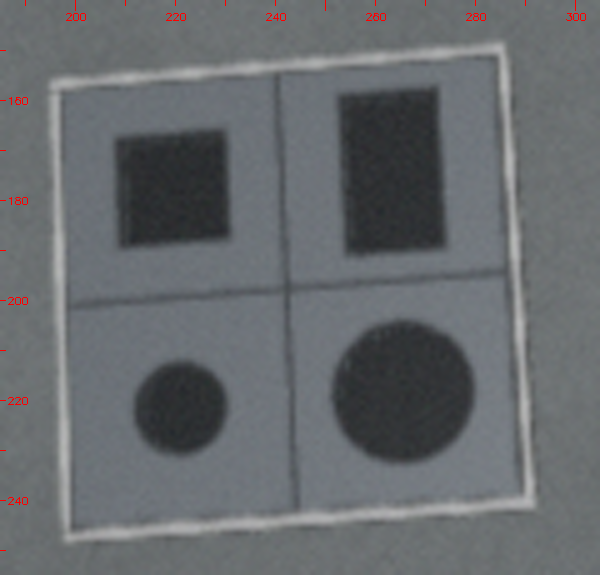

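Objects (raw px): vial (402.8,224.5), jar (345.3,222.3), square (337.8,168.3), slide jar (467,168). Pockets: vial (221,221.4), jar (265.6,218.2), square ≈(219.7,177.8), oblong ≈(263.3,174.2).

```bash
python3 - <<'E'
from h import *
from scipy.spatial.transform import Rotation as Ro
def W(l,k,z):
    o,s=((315,140),4) if k=='o' else ((185,140),5)
    return np.array([world("top",o[0]+a/s,o[1]+b/s,z) for a,b in l])
for n,l,k,z in [("vial",[(351,338)],'o',.08),("jar",[(121,329)],'o',.062),("square",[(55,88),(114,77),(127,137),(67,149)],'o',.074),("slide",[(558,79),(604,53),(657,146),(612,172)],'o',.07),
 ("blue",[(264,240)],'o',.08),("yellow",[(308,460)],'o',.08),("openjar",[(330,116)],'o',.05),("openvial",[(594,325)],'o',.066),
 ("nvial",[(180,407)],'b',.027),("njar",[(403,391)],'b',.027),("nsq",[(115,139),(226,130),(232,238),(120,248)],'b',.027),("nsl",[(338,96),(436,87),(446,245),(346,255)],'b',.027),("box",[(55,85),(503,47),(532,503),(68,537)],'b',.026)]:
    p=W(l,k,z);c=p.mean(0);e=np.diff(np.vstack([p,p[:1]]),axis=0)
    print(n,c[:2].round(4),"r",np.hypot(*c[:2]).round(3),[(round(np.hypot(*v[:2])*1e3,1),round(np.degrees(np.arctan2(v[1],v[0])),1)) for v in e] if len(l)>1 else "")
c=W([(351,338-24),(351,338+24)],'o',.08);print("vial dia",np.linalg.norm(c[0]-c[1]))
s=ctrl.get_state();print(s["position"],Ro.from_rotvec(s["tool_rot"]).as_matrix().round(3))
E
```

```text
vial [ 0.4559 -0.1981] r 0.497 
jar [ 0.4641 -0.0685] r 0.469 
square [ 0.5904 -0.0529] r 0.593 [(np.float64(35.3), np.float64(-80.3)), (np.float64(36.7), np.float64(-169.1)), (np.float64(35.8), np.float64(100.5)), (np.float64(37.2), np.float64(10.1))]
slide [ 0.5859 -0.353 ] r 0.684 [(np.float64(31.3), np.float64(-61.3)), (np.float64(61.9), np.float64(-154.3)), (np.float64(30.5), np.float64(119.1)), (np.float64(62.1), np.float64(26.4))]
blue [ 0.5127 -0.1509] r 0.534 
yellow [ 0.3877 -0.1714] r 0.424 
openjar [ 0.5909 -0.196 ] r 0.623 
openvial [ 0.4626 -0.3389] r 0.573 
nvial [0.4727 0.2341] r 0.527 
njar [0.4791 0.1243] r 0.495 
nsq [0.5816 0.2403] r 0.629 [(np.float64(56.1), np.float64(-86.4)), (np.float64(54.9), np.float64(-175.6)), (np.float64(56.2), np.float64(94.2)), (np.float64(55.4), np.float64(4.3))]
nsl [0.5889 0.1311] r 0.603 [(np.float64(49.3), np.float64(-85.8)), (np.float64(80.1), np.float64(-176.1)), (np.float64(49.8), np.float64(94.8)), (np.float64(80.6), np.float64(3.6))]
box [0.5303 0.1817] r 0.561 [(np.float64(226.9), np.float64(-86.2)), (np.float64(227.3), np.float64(-176.3)), (np.float64(227.1), np.float64(93.5)), (np.float64(226.3), np.float64(3.6))]
vial dia 0.027241610159256236
[ 0.19244397 -0.62054144  0.23589609] [[ 0.955  0.296 -0.   ]
 [ 0.296 -0.955  0.001]
 [-0.    -0.001 -1.   ]]
```

```bash
cat >> h.py <<'E'
from scipy.spatial.transform import Rotation as Ro
def plan(*wps):
    """world waypoints (x,y,z,psi deg) -> travel mm / turn deg in the tool frame of the previous one"""
    s=ctrl.get_state();p=s["position"];R=Ro.from_rotvec(s["tool_rot"])
    m=R.as_matrix();print("t",s["time"],"p",p.round(4),"psi",np.degrees(np.arctan2(m[1,0],m[0,0])).round(2),"z",m[:,2].round(3),"w",round(s["grip_width"],3),"gf",round(s["grip_force"],1),"ft",s["ft_force"].round(1))
    for x,y,z,a in wps:
        c,d=np.cos(np.radians(a)),np.sin(np.radians(a))
        Rn=Ro.from_matrix([[c,d,0],[d,-c,0],[0,0,-1]]);q=np.array([x,y,z])
        print((R.inv().apply(q-p)*1e3).round(1),np.degrees((R.inv()*Rn).as_rotvec()).round(1)); p,R=q,Rn
E
python3 -c "
from h import *
plan((.325,-.41,.2,10),(.456,-.198,.15,10),(.456,-.198,.041,10))"
```

```text
t 0.2 p [ 0.1924 -0.6205  0.2359] psi 17.23 z [-0.     0.001 -1.   ] w 1.002 gf 0.0 ft [0.2 0.7 0.3]
[ 189.  -161.8   36.1] [-0.1  0.   7.2]
[ 165.8 -186.    50. ] [0. 0. 0.]
[  0.   0. 109.] [0. 0. 0.]
```

step_arm --commands '[{"travel": [0.037,-0.032,0.007],"turn": [0,0,1.4]},{"travel": [0.074,-0.063,0.014],"turn": [0,0,2.8]},{"travel": [0.111,-0.095,0.021],"turn": [0,0,4.3]},{"travel": [0.148,-0.126,0.028],"turn": [0,0,5.7]},{"travel": [0.18,-0.154,0.034],"turn": [0,0,7.2]}]' --gripper 0.65 --force 15

```text
time: 0.7
position: [0.3201, -0.4179, 0.2022]
tool_rot: [-3.129, -0.275, -0.0]
ft_force: [-0.2, 0.7, -0.0]
grip_width: 0.678
grip_force: 0.0
```

```bash
python3 -c "
from h import *
plan((.456,-.198,.13,10),(.456,-.198,.041,10))"
```

```text
t 0.7 p [ 0.3201 -0.4179  0.2022] psi 10.05 z [ 0.  0. -1.] w 0.678 gf 0.0 ft [-0.2  0.7 -0. ]
[ 172.2 -192.8   72.2] [-0. -0.  0.]
[ 0.  0. 89.] [0. 0. 0.]
```

step_arm --commands '[{"travel": [0.031,-0.035,0.011]},{"travel": [0.062,-0.07,0.023]},{"travel": [0.094,-0.105,0.035]},{"travel": [0.125,-0.14,0.047]},{"travel": [0.152,-0.17,0.058]}]'

```text
$.commands[0]: bad value
```

step_arm --commands '[{"travel": [0.012,-0.014,0.008]},{"travel": [0.02,-0.023,0.012]},{"travel": [0.02,-0.023,0.012]}]'

```text
$.commands[0]: bad value
```

```bash
python3 -c "
from h import *
plan((.456,-.198,.041,10))
crop('top',350,170,450,270,6,'pics/v1.png')"
```

```text
t 0.7 p [ 0.3201 -0.4179  0.2022] psi 10.05 z [ 0.  0. -1.] w 0.678 gf 0.0 ft [-0.2  0.7 -0. ]
[ 172.2 -192.8  161.2] [-0. -0.  0.]
```

View pics/v1.png

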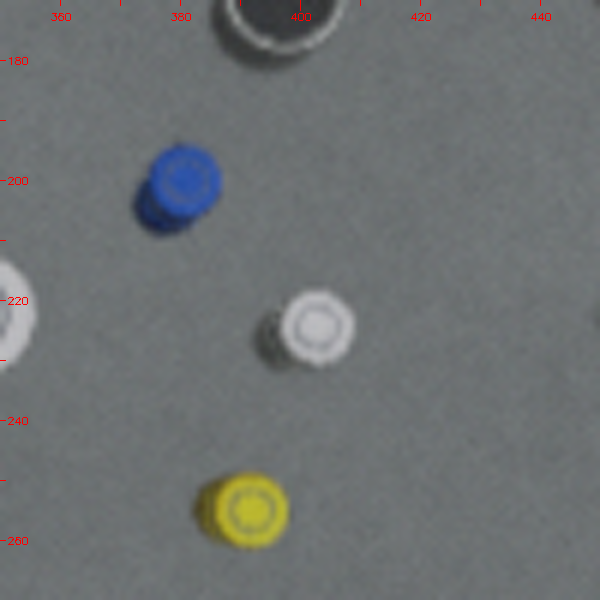

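The move was refused because each row needs a turn. The crop confirms the white-capped vial at (402.8,224.5), with blue at (381,200) and yellow at (392,255). I'll resend the move with turns.

step_arm --commands '[{"travel": [0.031,-0.035,0.011],"turn": [0,0,0]},{"travel": [0.062,-0.07,0.023],"turn": [0,0,0]},{"travel": [0.094,-0.105,0.035],"turn": [0,0,0]},{"travel": [0.125,-0.14,0.047],"turn": [0,0,0]},{"travel": [0.152,-0.17,0.058],"turn": [0,0,0]}]'

```text
time: 1.25
position: [0.4398, -0.2243, 0.1442]
tool_rot: [3.129, 0.277, 0.001]
ft_force: [0.4, -0.1, 0.3]
grip_width: 0.653
grip_force: 0.0
```

step_arm --commands '[{"travel": [0.012,-0.014,0.008],"turn": [0,0,0]},{"travel": [0.02,-0.023,0.012],"turn": [0,0,0]},{"travel": [0.02,-0.023,0.012],"turn": [0,0,0]}]'

```text
time: 1.55
position: [0.4548, -0.1993, 0.1321]
tool_rot: [-3.128, -0.278, 0.001]
ft_force: [0.6, -0.7, -0.8]
grip_width: 0.648
grip_force: 0.0
```

```bash
python3 -c "
from h import *
plan((.456,-.198,.041,10))
im=ctrl.get_image('scene')[120:260,180:380,::-1]
cv2.imwrite('pics/v2.png',cv2.resize(im,None,fx=4,fy=4,interpolation=2))"
```

```text
t 1.55 p [ 0.4548 -0.1993  0.1321] psi 10.17 z [-0.001  0.001 -1.   ] w 0.648 gf 0.0 ft [ 0.6 -0.7 -0.8]
[ 1.4 -0.9 91.1] [-0.1  0.   0.2]
```

View pics/v2.png

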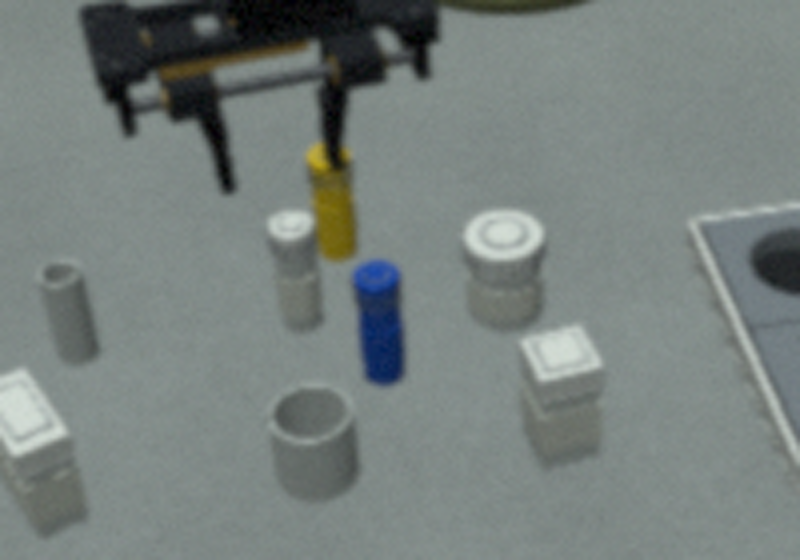

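The open fingers straddle the white vial, and blue and yellow are clear of them. Descending and gripping.

step_arm --commands '[{"travel": [0.001,-0.001,0.03],"turn": [0,0,0]},{"travel": [0.001,-0.001,0.06],"turn": [0,0,0]},{"travel": [0.001,-0.001,0.08],"turn": [0,0,0]},{"travel": [0.001,-0.001,0.091],"turn": [0,0,0]},{"travel": [0.001,-0.001,0.091],"turn": [0,0,0]}]'

```text
time: 2.1
position: [0.454, -0.2004, 0.0406]
tool_rot: [-3.129, -0.271, 0.004]
ft_force: [0.1, 0.0, 0.0]
grip_width: 0.648
grip_force: 0.0
```

step_arm --commands '[{"travel": [0,0,0],"turn": [0,0,0]},{"travel": [0,0,0],"turn": [0,0,0]},{"travel": [0,0,0],"turn": [0,0,0]},{"travel": [0,0,0],"turn": [0,0,0]},{"travel": [0,0,0],"turn": [0,0,0]}]' --gripper 0.1 --force 15

```text
time: 2.6
position: [0.4557, -0.1994, 0.042]
tool_rot: [3.129, 0.275, 0.001]
ft_force: [-0.0, -0.3, 2.6]
grip_width: 0.317
grip_force: 14.9
```

step_arm --commands '[{"travel": [0,0,0],"turn": [0,0,0]},{"travel": [0,0,0],"turn": [0,0,0]},{"travel": [0,0,0],"turn": [0,0,0]},{"travel": [0,0,0],"turn": [0,0,0]}]'

```text
time: 3.0
position: [0.4558, -0.1994, 0.042]
tool_rot: [3.129, 0.275, 0.001]
ft_force: [0.4, 1.1, 5.6]
grip_width: 0.315
grip_force: 14.9
```

step_arm --commands '[{"travel": [0,0,-0.015],"turn": [0,0,0]},{"travel": [0,0,-0.045],"turn": [0,0,0]},{"travel": [0,0,-0.08],"turn": [0,0,0]},{"travel": [0,0,-0.105],"turn": [0,0,0]},{"travel": [0,0,-0.12],"turn": [0,0,0]}]'

```text
time: 3.5
position: [0.456, -0.1995, 0.1633]
tool_rot: [3.128, 0.275, 0.003]
ft_force: [0.8, -0.4, -0.5]
grip_width: 0.32
grip_force: 14.9
```

```bash
python3 -c "
from h import *
plan((.464,0.02,.16,6),(.4727,.2341,.16,4),(.4727,.2341,.051,4))"
```

```text
t 3.5 p [ 0.456  -0.1995  0.1633] psi 10.03 z [ 0.002 -0.001 -1.   ] w 0.32 gf 14.9 ft [ 0.8 -0.4 -0.5]
[  46.2 -214.8    3.1] [ 0.1 -0.1  4. ]
[  31. -212.    0.] [0. 0. 2.]
[  0.   0. 109.] [0. 0. 0.]
```

step_arm --commands '[{"travel": [0.006,-0.028,0],"turn": [0,0,0.5]},{"travel": [0.016,-0.073,0],"turn": [0,0,1.4]},{"travel": [0.026,-0.12,0],"turn": [0,0,2.3]},{"travel": [0.036,-0.168,0],"turn": [0,0,3.2]},{"travel": [0.046,-0.215,0.002],"turn": [0,0,4]}]'

```text
time: 4.0
position: [0.4627, 0.0222, 0.1593]
tool_rot: [3.137, 0.164, 0.0]
ft_force: [1.3, -0.0, -0.5]
grip_width: 0.313
grip_force: 14.9
```

step_arm --commands '[{"travel": [0.007,-0.047,0],"turn": [0,0,0.5]},{"travel": [0.014,-0.094,0],"turn": [0,0,1]},{"travel": [0.021,-0.141,0],"turn": [0,0,1.5]},{"travel": [0.027,-0.183,0],"turn": [0,0,2]},{"travel": [0.031,-0.208,0],"turn": [0,0,2]}]'

```text
time: 4.5
position: [0.471, 0.2344, 0.1592]
tool_rot: [-3.138, -0.117, 0.001]
ft_force: [-0.4, 0.3, 0.8]
grip_width: 0.312
grip_force: 14.9
```

```bash
python3 -c "
from h import *
plan((.4727,.2341,.051,4))
print(ctrl.get_state()['joint_positions'].round(2))"
```

```text
t 4.5 p [0.471  0.2344 0.1592] psi 4.25 z [-0.001  0.002 -1.   ] w 0.312 gf 14.9 ft [-0.4  0.3  0.8]
[  1.8   0.6 108.2] [-0.1  0.   0.3]
[ 0.27  0.19 -0.85  1.83  0.16  1.18 -2.13]
```

step_arm --commands '[{"travel": [0.002,0,0.03],"turn": [0,0,0]},{"travel": [0.002,0,0.06],"turn": [0,0,0]},{"travel": [0.002,0,0.085],"turn": [0,0,0]},{"travel": [0.002,0,0.1],"turn": [0,0,0]},{"travel": [0.002,0,0.106],"turn": [0,0,0]}]'

```text
time: 5.0
position: [0.473, 0.2301, 0.0517]
tool_rot: [3.139, 0.111, -0.005]
ft_force: [0.2, 0.0, -0.9]
grip_width: 0.323
grip_force: 14.9
```

step_arm --commands '[{"travel": [0,0,0],"turn": [0,0,0]},{"travel": [0,0,0.001],"turn": [0,0,0]},{"travel": [0,0,0.001],"turn": [0,0,0]}]'

```text
time: 5.3
position: [0.4751, 0.231, 0.0536]
tool_rot: [-3.139, -0.11, -0.003]
ft_force: [0.2, -0.1, -0.4]
grip_width: 0.314
grip_force: 14.9
```

step_arm --commands '[{"travel": [-0.002,-0.002,0.001],"turn": [0,0,0]},{"travel": [-0.002,-0.002,0.002],"turn": [0,0,0]},{"travel": [-0.002,-0.002,0.002],"turn": [0,0,0]},{"travel": [-0.002,-0.002,0.002],"turn": [0,0,0]}]'

```text
time: 5.7
position: [0.4722, 0.2331, 0.051]
tool_rot: [-3.139, -0.111, -0.001]
ft_force: [-1.2, 1.0, 3.4]
grip_width: 0.317
grip_force: 14.9
```

```bash
python3 -c "
from h import *
for i in range(3): ctrl.get_image('top'); plan((.4727,.2341,.051,4))
crop('top',185,140,305,255,5,'pics/b1.png')"
```

```text
t 5.75 p [0.4722 0.233  0.051 ] psi 4.05 z [ 0.001  0.    -1.   ] w 0.315 gf 14.9 ft [-0.3  1.   3.7]
[ 0.5 -1.  -0. ] [-0. -0.  0.]
t 5.8 p [0.4723 0.233  0.051 ] psi 4.04 z [ 0.001  0.    -1.   ] w 0.312 gf 14.9 ft [-1.   0.2  4.3]
[ 0.5 -1.  -0. ] [-0. -0.  0.]
t 5.85 p [0.4723 0.233  0.051 ] psi 4.04 z [ 0.001  0.    -1.   ] w 0.315 gf 14.9 ft [-0.8  1.2  4.7]
[ 0.5 -1.  -0. ] [-0. -0.  0.]
```

View pics/b1.png

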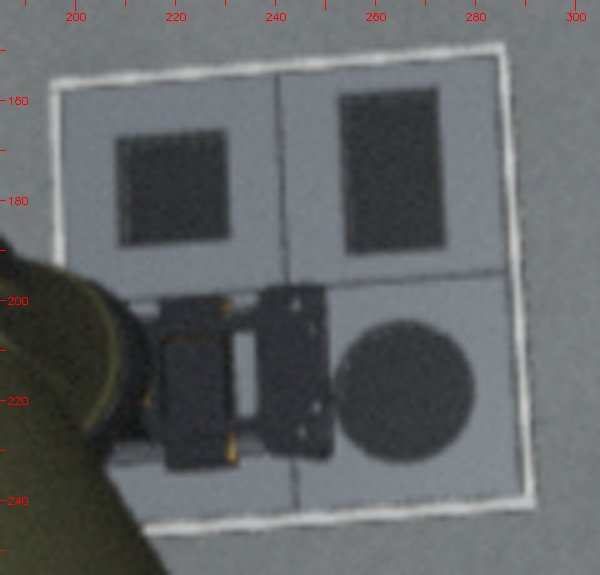

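The gripper hides the vial in the picture. z 0.051 and an upward force of 4 N show it is resting on the pocket floor. Releasing and rising.

step_arm --commands '[{"travel": [0,0,0],"turn": [0,0,0]},{"travel": [0,0,0],"turn": [0,0,0]},{"travel": [0,0,0],"turn": [0,0,0]},{"travel": [0,0,0],"turn": [0,0,0]}]' --gripper 0.65

```text
time: 6.3
position: [0.4718, 0.2322, 0.0501]
tool_rot: [3.139, 0.11, -0.001]
ft_force: [-0.1, 0.3, -1.3]
grip_width: 0.587
grip_force: 0.0
```

step_arm --commands '[{"travel": [0,0,-0.02],"turn": [0,0,0]},{"travel": [0,0,-0.05],"turn": [0,0,0]},{"travel": [0,0,-0.085],"turn": [0,0,0]},{"travel": [0,0,-0.1],"turn": [0,0,0]},{"travel": [0,0,-0.1],"turn": [0,0,0]}]'

```text
time: 6.8
position: [0.4735, 0.2331, 0.1525]
tool_rot: [-3.139, -0.11, -0.007]
ft_force: [-0.1, -0.5, 0.3]
grip_width: 0.649
grip_force: 0.0
```

```bash
python3 -c "
from h import *
plan((.466,.0,.15,4),(.4641,-.0685,.13,4),(.4641,-.0685,.041,4))"
```

```text
t 6.8 p [0.4735 0.2331 0.1525] psi 4.01 z [ 0.004  0.001 -1.   ] w 0.649 gf 0.0 ft [-0.1 -0.5  0.3]
[-23.8 232.    2.3] [-0.  -0.3  0. ]
[-6.7 68.2 20. ] [0. 0. 0.]
[ 0.  0. 89.] [0. 0. 0.]
```

step_arm --commands '[{"travel": [-0.005,0.046,0],"turn": [0,0,0]},{"travel": [-0.009,0.093,0],"turn": [0,0,0]},{"travel": [-0.014,0.14,0],"turn": [0,0,0]},{"travel": [-0.019,0.186,0],"turn": [0,0,0]},{"travel": [-0.024,0.232,0.002],"turn": [0,0,0]}]' --gripper 0.9 --force 20

```text
time: 7.3
position: [0.4631, -0.0028, 0.1471]
tool_rot: [3.139, 0.11, -0.003]
ft_force: [0.6, -0.5, -0.3]
grip_width: 0.886
grip_force: 0.0
```

step_arm --commands '[{"travel": [-0.004,0.04,0.01],"turn": [0,0,0]},{"travel": [-0.007,0.068,0.02],"turn": [0,0,0]},{"travel": [-0.007,0.068,0.02],"turn": [0,0,0]}]'

```text
time: 7.6
position: [0.4593, -0.0736, 0.1253]
tool_rot: [-3.14, -0.098, 0.009]
ft_force: [-0.1, 0.6, -0.1]
grip_width: 0.9
grip_force: 0.0
```

```bash
python3 -c "
from h import *
plan((.4641,-.0685,.041,4))"
```

```text
t 7.6 p [ 0.4593 -0.0736  0.1253] psi 3.59 z [-0.006 -0.    -1.   ] w 0.9 gf 0.0 ft [-0.1  0.6 -0.1]
[ 5.6 -4.8 84.3] [-0.   0.3 -0.4]
```

step_arm --commands '[{"travel": [0,0,0],"turn": [0,0,0]},{"travel": [0,0,0],"turn": [0,0,0]},{"travel": [0,0,0],"turn": [0,0,0]}]'

```text
time: 7.9
position: [0.4624, -0.0674, 0.1285]
tool_rot: [-3.139, -0.115, -0.0]
ft_force: [0.4, 0.5, 0.5]
grip_width: 0.898
grip_force: 0.0
```

```bash
python3 -c "
from h import *
plan((.4641,-.0685,.041,4))"
```

```text
t 7.9 p [ 0.4624 -0.0674  0.1285] psi 4.18 z [ 0.  0. -1.] w 0.898 gf 0.0 ft [0.4 0.5 0.5]
[ 1.6  1.2 87.5] [-0.  -0.   0.2]
```

step_arm --commands '[{"travel": [0.002,0.001,0.03],"turn": [0,0,0]},{"travel": [0.002,0.001,0.06],"turn": [0,0,0]},{"travel": [0.002,0.001,0.08],"turn": [0,0,0]},{"travel": [0.002,0.001,0.088],"turn": [0,0,0]},{"travel": [0.002,0.001,0.088],"turn": [0,0,0]}]'

```text
time: 8.4
position: [0.4638, -0.0688, 0.0399]
tool_rot: [-3.139, -0.113, 0.002]
ft_force: [-0.0, 1.2, 0.1]
grip_width: 0.898
grip_force: 0.0
```

step_arm --commands '[{"travel": [0,0,0],"turn": [0,0,0]},{"travel": [0,0,0],"turn": [0,0,0]},{"travel": [0,0,0],"turn": [0,0,0]},{"travel": [0,0,0],"turn": [0,0,0]},{"travel": [0,0,0],"turn": [0,0,0]}]' --gripper 0.3 --force 20

```text
time: 8.9
position: [0.4648, -0.0695, 0.0411]
tool_rot: [3.14, 0.11, 0.002]
ft_force: [-0.1, 0.3, 2.8]
grip_width: 0.563
grip_force: 20.0
```

step_arm --commands '[{"travel": [0,0,0],"turn": [0,0,0]},{"travel": [0,0,0],"turn": [0,0,0]},{"travel": [0,0,0],"turn": [0,0,0]}]'

```text
time: 9.2
position: [0.4648, -0.0695, 0.0411]
tool_rot: [3.14, 0.111, 0.001]
ft_force: [0.1, 1.9, 5.9]
grip_width: 0.566
grip_force: 20.0
```

step_arm --commands '[{"travel": [0,0,-0.015],"turn": [0,0,0]},{"travel": [0,0,-0.045],"turn": [0,0,0]},{"travel": [0,0,-0.08],"turn": [0,0,0]},{"travel": [0,0,-0.1],"turn": [0,0,0]},{"travel": [0,0,-0.11],"turn": [0,0,0]}]'

```text
time: 9.7
position: [0.465, -0.0702, 0.1521]
tool_rot: [3.138, 0.11, 0.004]
ft_force: [-0.0, 0.4, -2.0]
grip_width: 0.555
grip_force: 19.9
```

step_arm --commands '[{"travel": [0.005,-0.035,0],"turn": [0,0,0]},{"travel": [0.011,-0.08,0],"turn": [0,0,0]},{"travel": [0.018,-0.125,0],"turn": [0,0,0]},{"travel": [0.024,-0.165,0],"turn": [0,0,0]},{"travel": [0.028,-0.192,0],"turn": [0,0,0]}]'

```text
time: 10.2
position: [0.4777, 0.1267, 0.1496]
tool_rot: [-3.139, -0.115, 0.002]
ft_force: [-0.6, -1.0, -0.5]
grip_width: 0.563
grip_force: 19.9
```

step_arm --commands '[{"travel": [0,0,0],"turn": [0,0,0]},{"travel": [0,0,0],"turn": [0,0,0]},{"travel": [0,0,0],"turn": [0,0,0]}]'

```text
time: 10.5
position: [0.4784, 0.1221, 0.1497]
tool_rot: [3.139, 0.108, -0.002]
ft_force: [0.4, 0.1, -0.8]
grip_width: 0.561
grip_force: 19.9
```

```bash
python3 -c "
from h import *
plan((.479,.1243,.050,4))"
```

```text
t 10.5 p [0.4784 0.1221 0.1497] psi 3.93 z [-0.002 -0.001 -1.   ] w 0.561 gf 19.9 ft [ 0.4  0.1 -0.8]
[ 0.9 -2.2 99.7] [ 0.1  0.1 -0.1]
```

step_arm --commands '[{"travel": [0.001,-0.002,0.03],"turn": [0,0,0]},{"travel": [0.001,-0.002,0.06],"turn": [0,0,0]},{"travel": [0.001,-0.002,0.08],"turn": [0,0,0]},{"travel": [0.001,-0.002,0.092],"turn": [0,0,0]},{"travel": [0.001,-0.002,0.096],"turn": [0,0,0]}]'

```text
time: 11.0
position: [0.4789, 0.1245, 0.0532]
tool_rot: [3.139, 0.108, -0.004]
ft_force: [-0.1, 0.1, -1.6]
grip_width: 0.563
grip_force: 20.0
```

step_arm --commands '[{"travel": [0,0,0.001],"turn": [0,0,0]},{"travel": [0,0,0.003],"turn": [0,0,0]},{"travel": [0,0,0.004],"turn": [0,0,0]},{"travel": [0,0,0.004],"turn": [0,0,0]}]'

```text
time: 11.4
position: [0.48, 0.1258, 0.051]
tool_rot: [3.139, 0.111, 0.002]
ft_force: [0.2, -0.9, -1.2]
grip_width: 0.558
grip_force: 20.0
```

step_arm --commands '[{"travel": [0,0,0.001],"turn": [0,0,0]},{"travel": [0,0,0.002],"turn": [0,0,0]},{"travel": [0,0,0.002],"turn": [0,0,0]}]'

```text
time: 11.7
position: [0.4802, 0.126, 0.0501]
tool_rot: [3.139, 0.111, 0.001]
ft_force: [-3.3, -0.7, 10.4]
grip_width: 0.558
grip_force: 20.0
```

step_arm --commands '[{"travel": [0,0,-0.001],"turn": [0,0,0]},{"travel": [0,0,-0.001],"turn": [0,0,0]},{"travel": [0,0,-0.001],"turn": [0,0,0]},{"travel": [0,0,-0.001],"turn": [0,0,0]},{"travel": [0,0,-0.001],"turn": [0,0,0]}]' --gripper 0.85

```text
time: 12.2
position: [0.4795, 0.1258, 0.0493]
tool_rot: [3.14, 0.111, -0.0]
ft_force: [-0.3, -0.9, -0.3]
grip_width: 0.837
grip_force: 0.0
```

step_arm --commands '[{"travel": [0,0,-0.015],"turn": [0,0,0]},{"travel": [0,0,-0.045],"turn": [0,0,0]},{"travel": [0,0,-0.08],"turn": [0,0,0]},{"travel": [0,0,-0.1],"turn": [0,0,0]},{"travel": [0,0,-0.1],"turn": [0,0,0]}]'

```text
time: 12.7
position: [0.482, 0.1267, 0.1536]
tool_rot: [3.139, 0.111, 0.011]
ft_force: [0.3, -0.6, -0.3]
grip_width: 0.848
grip_force: 0.0
```

```bash
python3 -c "
from h import *
plan((.5904,-.0529,.13,10.3),(.5904,-.0529,.041,10.3))"
```

```text
t 12.7 p [0.482  0.1267 0.1536] psi 4.04 z [ 0.007  0.    -1.   ] w 0.848 gf 0.0 ft [ 0.3 -0.6 -0.3]
[ 95.3 186.8  24.4] [ 0.  -0.4 -6.3]
[ 0.  0. 89.] [0. 0. 0.]
```

step_arm --commands '[{"travel": [0.019,0.037,0.003],"turn": [0,0,-1.5]},{"travel": [0.041,0.08,0.008],"turn": [0,0,-3]},{"travel": [0.062,0.122,0.013],"turn": [0,0,-4.5]},{"travel": [0.082,0.16,0.018],"turn": [0,0,-5.5]},{"travel": [0.095,0.187,0.022],"turn": [0,0,-6.3]}]' --gripper 0.75

```text
time: 13.2
position: [0.588, -0.0577, 0.1264]
tool_rot: [3.129, 0.279, -0.002]
ft_force: [-0.3, 0.1, 0.2]
grip_width: 0.751
grip_force: 0.0
```

step_arm --commands '[{"travel": [0,0,0],"turn": [0,0,0]},{"travel": [0,0,0],"turn": [0,0,0]},{"travel": [0,0,0],"turn": [0,0,0]},{"travel": [0,0,0],"turn": [0,0,0]}]'

```text
time: 13.6
position: [0.5871, -0.0523, 0.1278]
tool_rot: [-3.128, -0.287, -0.0]
ft_force: [-0.6, 0.7, 0.4]
grip_width: 0.752
grip_force: 0.0
```

```bash
python3 -c "
from h import *
plan((.5904,-.0529,.041,10.3))
crop('top',185,140,305,255,5,'pics/b2.png')"
```

```text
t 13.6 p [ 0.5871 -0.0523  0.1278] psi 10.48 z [ 0.  0. -1.] w 0.752 gf 0.0 ft [-0.6  0.7  0.4]
[ 3.1  1.2 86.8] [-0.  -0.   0.2]
```

View pics/b2.png

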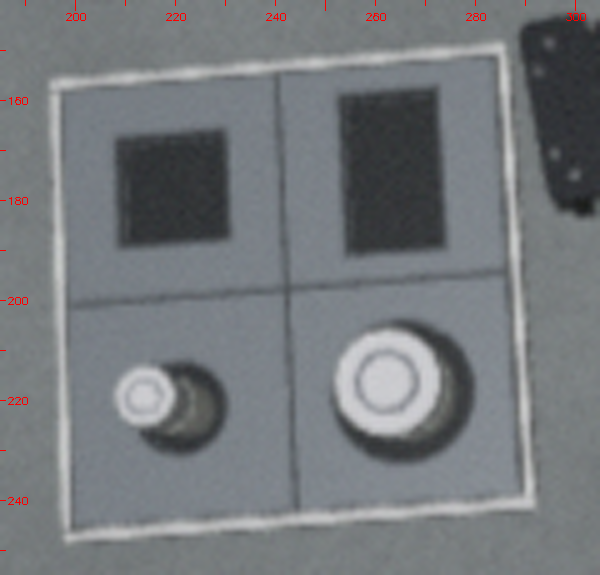

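Vial cap at raw (214,219), jar cap at (262.5,216.5), both inside their pockets. I'll check these against projection in the next script. Now the square canister.

step_arm --commands '[{"travel": [0.003,0.001,0.03],"turn": [0,0,0]},{"travel": [0.003,0.001,0.06],"turn": [0,0,0]},{"travel": [0.003,0.001,0.08],"turn": [0,0,0]},{"travel": [0.003,0.001,0.087],"turn": [0,0,0]},{"travel": [0.003,0.001,0.087],"turn": [0,0,0]}]'

```text
time: 14.15
position: [0.5899, -0.0538, 0.04]
tool_rot: [-3.128, -0.284, 0.002]
ft_force: [-0.4, -0.6, 0.7]
grip_width: 0.752
grip_force: 0.0
```

step_arm --commands '[{"travel": [0,0,0],"turn": [0,0,0]},{"travel": [0,0,0],"turn": [0,0,0]},{"travel": [0,0,0],"turn": [0,0,0]},{"travel": [0,0,0],"turn": [0,0,0]},{"travel": [0,0,0],"turn": [0,0,0]}]' --gripper 0.2 --force 20

```text
time: 14.65
position: [0.591, -0.0543, 0.0411]
tool_rot: [3.129, 0.283, 0.001]
ft_force: [0.4, 0.4, 2.1]
grip_width: 0.437
grip_force: 19.9
```

step_arm --commands '[{"travel": [0,0,0],"turn": [0,0,0]},{"travel": [0,0,0],"turn": [0,0,0]},{"travel": [0,0,0],"turn": [0,0,0]}]'

```text
time: 14.95
position: [0.5911, -0.0543, 0.0411]
tool_rot: [3.129, 0.283, 0.001]
ft_force: [-0.6, 1.3, 5.1]
grip_width: 0.433
grip_force: 19.9
```

```bash
python3 -c "
from h import *
plan((.5816,.2403,.05,3.8))
m=ctrl.camera_model('top')
for z,u,v in((.089,214,219.2),(.071,262.6,216.4)): print(world('top',u,v,z))"
```

```text
t 14.95 p [ 0.5911 -0.0543  0.0411] psi 10.34 z [ 0.001 -0.    -1.   ] w 0.433 gf 19.9 ft [-0.6  1.3  5.1]
[  43.6 -291.5   -9. ] [ 0.  -0.   6.5]
[0.47275622 0.23288178 0.089     ]
[0.47942933 0.12382233 0.071     ]
```

Both are upright and centred within 2 mm. The canister is gripped (37.7 mm). Lifting and carrying it over.

step_arm --commands '[{"travel": [0,0,-0.015],"turn": [0,0,0]},{"travel": [0,0,-0.045],"turn": [0,0,0]},{"travel": [0,0,-0.08],"turn": [0,0,0]},{"travel": [0,0,-0.1],"turn": [0,0,0]},{"travel": [0,0,-0.11],"turn": [0,0,0]}]'

```text
time: 15.45
position: [0.5916, -0.0546, 0.1532]
tool_rot: [3.128, 0.283, 0.005]
ft_force: [0.2, 0.3, -1.2]
grip_width: 0.433
grip_force: 19.9
```

step_arm --commands '[{"travel": [0.004,-0.027,0],"turn": [0,0,0.6]},{"travel": [0.01,-0.065,0],"turn": [0,0,1.5]},{"travel": [0.016,-0.107,0],"turn": [0,0,2.5]},{"travel": [0.022,-0.149,0],"turn": [0,0,3.5]},{"travel": [0.029,-0.191,0],"turn": [0,0,4.5]}]'

```text
time: 15.95
position: [0.5839, 0.1396, 0.1498]
tool_rot: [3.137, 0.158, -0.003]
ft_force: [0.7, 0.0, -0.6]
grip_width: 0.437
grip_force: 19.9
```

```bash
python3 -c "
from h import *
plan((.5816,.2403,.151,3.8))"
```

```text
t 15.95 p [0.5839 0.1396 0.1498] psi 5.76 z [-0.002 -0.001 -1.   ] w 0.437 gf 19.9 ft [ 0.7  0.  -0.6]
[   7.8 -100.5   -1.3] [0.  0.1 2. ]
```

step_arm --commands '[{"travel": [0.003,-0.04,0],"turn": [0,0,0.8]},{"travel": [0.006,-0.075,0],"turn": [0,0,1.6]},{"travel": [0.008,-0.1,0],"turn": [0,0,2]},{"travel": [0.008,-0.1,0],"turn": [0,0,2]},{"travel": [0.008,-0.1,0],"turn": [0,0,2]}]'

```text
time: 16.45
position: [0.582, 0.2388, 0.1496]
tool_rot: [3.139, 0.107, -0.003]
ft_force: [-0.0, -0.6, -1.5]
grip_width: 0.437
grip_force: 19.9
```

step_arm --commands '[{"travel": [0,0,0],"turn": [0,0,0]},{"travel": [0,0,0],"turn": [0,0,0]}]'

```text
time: 16.65
position: [0.5832, 0.2367, 0.1502]
tool_rot: [3.139, 0.101, -0.001]
ft_force: [-0.1, -0.2, -0.9]
grip_width: 0.434
grip_force: 19.9
```

```bash
python3 -c "
from h import *
plan((.5816,.2403,.05,3.8))"
```

```text
t 16.65 p [0.5832 0.2367 0.1502] psi 3.68 z [-0.    -0.001 -1.   ] w 0.434 gf 19.9 ft [-0.1 -0.2 -0.9]
[ -1.3  -3.8 100.2] [ 0.1  0.  -0.1]
```

step_arm --commands '[{"travel": [-0.001,-0.003,0.03],"turn": [0,0,0]},{"travel": [-0.001,-0.003,0.06],"turn": [0,0,0]},{"travel": [-0.001,-0.003,0.08],"turn": [0,0,0]},{"travel": [-0.001,-0.003,0.094],"turn": [0,0,0]},{"travel": [-0.001,-0.003,0.098],"turn": [0,0,0]}]'

```text
time: 17.15
position: [0.5809, 0.2404, 0.0509]
tool_rot: [3.139, 0.103, -0.004]
ft_force: [0.2, -0.0, 0.1]
grip_width: 0.433
grip_force: 19.9
```

step_arm --commands '[{"travel": [0,0,0.001],"turn": [0,0,0]},{"travel": [0,0,0.002],"turn": [0,0,0]},{"travel": [0,0,0.002],"turn": [0,0,0]},{"travel": [0,0,0.002],"turn": [0,0,0]}]'

```text
time: 17.55
position: [0.582, 0.2421, 0.0514]
tool_rot: [-3.14, -0.105, -0.002]
ft_force: [-0.3, -0.0, -1.1]
grip_width: 0.432
grip_force: 19.9
```

step_arm --commands '[{"travel": [0,0,0.001],"turn": [0,0,0]},{"travel": [0,0,0.002],"turn": [0,0,0]},{"travel": [0,0,0.002],"turn": [0,0,0]},{"travel": [0,0,0.002],"turn": [0,0,0]}]'

```text
time: 17.95
position: [0.5822, 0.2422, 0.0501]
tool_rot: [3.14, 0.105, 0.003]
ft_force: [-1.9, -1.9, 6.4]
grip_width: 0.438
grip_force: 19.9
```

step_arm --commands '[{"travel": [0,0,0],"turn": [0,0,0]},{"travel": [0,0,0],"turn": [0,0,0]},{"travel": [0,0,0],"turn": [0,0,0]},{"travel": [0,0,0],"turn": [0,0,0]},{"travel": [0,0,0],"turn": [0,0,0]}]' --gripper 0.75

```text
time: 18.45
position: [0.5814, 0.2418, 0.0483]
tool_rot: [3.14, 0.105, -0.001]
ft_force: [-0.2, 0.1, 0.5]
grip_width: 0.729
grip_force: 0.0
```

step_arm --commands '[{"travel": [0,0,-0.015],"turn": [0,0,0]},{"travel": [0,0,-0.045],"turn": [0,0,0]},{"travel": [0,0,-0.08],"turn": [0,0,0]},{"travel": [0,0,-0.11],"turn": [0,0,0]},{"travel": [0,0,-0.11],"turn": [0,0,0]}]'

```text
time: 18.95
position: [0.5842, 0.2439, 0.1649]
tool_rot: [-3.137, -0.105, -0.014]
ft_force: [0.5, 0.3, 0.8]
grip_width: 0.751
grip_force: 0.0
```

```bash
python3 -c "
from h import *
plan((.584,.02,.16,10),(.585,-.2,.16,20),(.5859,-.353,.13,26.2))"
```

```text
t 18.95 p [0.5842 0.2439 0.1649] psi 3.85 z [ 0.009  0.003 -1.   ] w 0.751 gf 0.0 ft [0.5 0.3 0.8]
[-15.2 223.4   4.2] [-0.1 -0.5 -6.2]
[-37.2 216.8   0. ] [  0.   0. -10.]
[-51.5 144.1  30. ] [ 0.   0.  -6.2]
```

step_arm --commands '[{"travel": [-0.003,0.043,0],"turn": [0,0,-1]},{"travel": [-0.006,0.088,0],"turn": [0,0,-2.5]},{"travel": [-0.009,0.133,0],"turn": [0,0,-4]},{"travel": [-0.012,0.178,0],"turn": [0,0,-5]},{"travel": [-0.015,0.223,0.002],"turn": [0,0,-6.2]}]'

```text
time: 19.45
position: [0.5813, 0.0167, 0.1572]
tool_rot: [3.129, 0.276, 0.002]
ft_force: [0.6, -0.3, 0.2]
grip_width: 0.751
grip_force: 0.0
```

step_arm --commands '[{"travel": [-0.007,0.043,0],"turn": [0,0,-2]},{"travel": [-0.015,0.087,0],"turn": [0,0,-4]},{"travel": [-0.022,0.13,0],"turn": [0,0,-6]},{"travel": [-0.03,0.174,0],"turn": [0,0,-8]},{"travel": [-0.037,0.217,0],"turn": [0,0,-10]}]'

```text
time: 19.95
position: [0.5824, -0.2037, 0.1571]
tool_rot: [3.093, 0.548, 0.0]
ft_force: [0.8, 0.5, 0.8]
grip_width: 0.754
grip_force: 0.0
```

```bash
python3 -c "
from h import *
plan((.5859,-.353,.13,26.2))"
```

```text
t 19.95 p [ 0.5824 -0.2037  0.1571] psi 20.11 z [ 0.    -0.001 -1.   ] w 0.754 gf 0.0 ft [0.8 0.5 0.8]
[-48.1 141.4  27.1] [ 0.  -0.  -6.1]
```

step_arm --commands '[{"travel": [-0.014,0.042,0.005],"turn": [0,0,-2]},{"travel": [-0.028,0.084,0.012],"turn": [0,0,-4]},{"travel": [-0.04,0.12,0.02],"turn": [0,0,-5.5]},{"travel": [-0.048,0.142,0.026],"turn": [0,0,-6.2]},{"travel": [-0.048,0.142,0.026],"turn": [0,0,-6.2]}]'

```text
time: 20.45
position: [0.5838, -0.3572, 0.1289]
tool_rot: [3.062, 0.702, -0.004]
ft_force: [-0.5, -1.0, 0.3]
grip_width: 0.75
grip_force: 0.0
```

step_arm --commands '[{"travel": [0,0,0],"turn": [0,0,0]},{"travel": [0,0,0],"turn": [0,0,0]},{"travel": [0,0,0],"turn": [0,0,0]}]'

```text
time: 20.75
position: [0.5873, -0.3496, 0.1313]
tool_rot: [3.059, 0.717, 0.001]
ft_force: [-0.6, 0.3, 0.2]
grip_width: 0.747
grip_force: 0.0
```

```bash
python3 -c "
from h import *
plan((.5859,-.353,.041,26.2))
im=ctrl.get_image('scene')[100:260,120:320,::-1]
cv2.imwrite('pics/s1.png',cv2.resize(im,None,fx=3,fy=3,interpolation=2))"
```

```text
t 20.75 p [ 0.5873 -0.3496  0.1313] psi 26.39 z [ 0.001  0.    -1.   ] w 0.747 gf 0.0 ft [-0.6  0.3  0.2]
[-2.8  2.4 90.3] [ 0.  -0.   0.2]
```

View pics/s1.png

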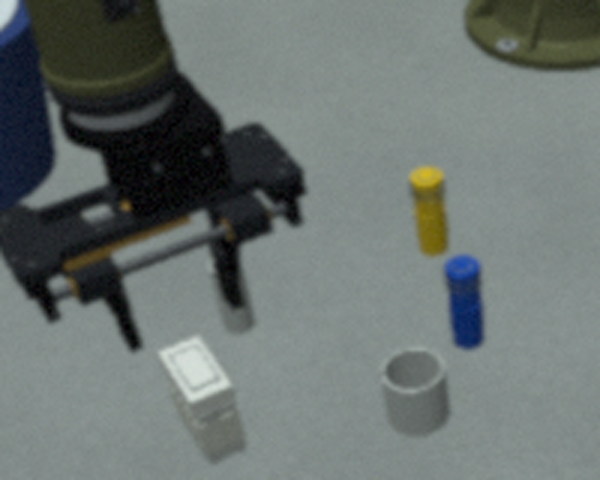

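The fingers straddle the slide jar at crop (195,370), and the empties are clear. Descending.

step_arm --commands '[{"travel": [-0.002,0.002,0.03],"turn": [0,0,0]},{"travel": [-0.002,0.002,0.06],"turn": [0,0,0]},{"travel": [-0.002,0.002,0.08],"turn": [0,0,0]},{"travel": [-0.002,0.002,0.09],"turn": [0,0,0]},{"travel": [-0.002,0.002,0.09],"turn": [0,0,0]}]'

```text
time: 21.3
position: [0.5848, -0.3533, 0.0394]
tool_rot: [-3.058, -0.714, 0.003]
ft_force: [0.2, 0.6, -0.3]
grip_width: 0.748
grip_force: 0.0
```

step_arm --commands '[{"travel": [0,0,0],"turn": [0,0,0]},{"travel": [0,0,0],"turn": [0,0,0]},{"travel": [0,0,0],"turn": [0,0,0]},{"travel": [0,0,0],"turn": [0,0,0]},{"travel": [0,0,0],"turn": [0,0,0]}]' --gripper 0.15 --force 25

```text
time: 21.8
position: [0.5856, -0.3544, 0.0411]
tool_rot: [3.059, 0.713, 0.001]
ft_force: [-1.2, 0.3, 0.6]
grip_width: 0.38
grip_force: 0.2
```

step_arm --commands '[{"travel": [0,0,0],"turn": [0,0,0]},{"travel": [0,0,0],"turn": [0,0,0]},{"travel": [0,0,0],"turn": [0,0,0]},{"travel": [0,0,0],"turn": [0,0,0]}]'

```text
time: 22.2
position: [0.5856, -0.3543, 0.0409]
tool_rot: [3.059, 0.713, 0.0]
ft_force: [-0.7, 0.9, 2.7]
grip_width: 0.362
grip_force: 24.9
```

step_arm --commands '[{"travel": [0,0,-0.015],"turn": [0,0,0]},{"travel": [0,0,-0.045],"turn": [0,0,0]},{"travel": [0,0,-0.08],"turn": [0,0,0]},{"travel": [0,0,-0.105],"turn": [0,0,0]},{"travel": [0,0,-0.115],"turn": [0,0,0]}]'

```text
time: 22.7
position: [0.587, -0.3549, 0.1594]
tool_rot: [3.056, 0.712, 0.006]
ft_force: [0.3, 0.2, -1.9]
grip_width: 0.364
grip_force: 24.9
```

```bash
python3 -c "
from h import *
plan((.5865,-.165,.155,18),(.588,.04,.155,8),(.589,.1311,.155,3.8))"
```

```text
t 22.7 p [ 0.587  -0.3549  0.1594] psi 26.23 z [ 0.005 -0.003 -1.   ] w 0.364 gf 24.9 ft [ 0.3  0.2 -1.9]
[  83.5 -170.6    3.9] [ 0.2 -0.2  8.2]
[  64.8 -194.5    0. ] [ 0.  0. 10.]
[ 13.7 -90.1   0. ] [0.  0.  4.2]
```

step_arm --commands '[{"travel": [0.012,-0.024,0],"turn": [0,0,1]},{"travel": [0.029,-0.059,0],"turn": [0,0,2.6]},{"travel": [0.047,-0.096,0],"turn": [0,0,4.5]},{"travel": [0.065,-0.133,0],"turn": [0,0,6.3]},{"travel": [0.083,-0.17,0.001],"turn": [0,0,8.2]}]'

```text
time: 23.2
position: [0.584, -0.1636, 0.1538]
tool_rot: [-3.103, -0.49, 0.002]
ft_force: [1.1, 0.8, -2.6]
grip_width: 0.365
grip_force: 24.9
```

step_arm --commands '[{"travel": [0.013,-0.039,0],"turn": [0,0,2]},{"travel": [0.026,-0.078,0],"turn": [0,0,4]},{"travel": [0.039,-0.117,0],"turn": [0,0,6]},{"travel": [0.052,-0.156,0],"turn": [0,0,8]},{"travel": [0.065,-0.194,0],"turn": [0,0,10]}]'

```text
time: 23.7
position: [0.5857, 0.041, 0.1538]
tool_rot: [3.134, 0.218, -0.002]
ft_force: [0.7, -0.6, -0.8]
grip_width: 0.361
grip_force: 24.9
```

step_arm --commands '[{"travel": [0.005,-0.035,0],"turn": [0,0,1.8]},{"travel": [0.01,-0.068,0],"turn": [0,0,3.2]},{"travel": [0.014,-0.09,0],"turn": [0,0,4.2]},{"travel": [0.014,-0.09,0],"turn": [0,0,4.2]},{"travel": [0.014,-0.09,0],"turn": [0,0,4.2]}]'

```text
time: 24.2
position: [0.5873, 0.1305, 0.1538]
tool_rot: [3.139, 0.107, -0.002]
ft_force: [0.8, -0.9, -1.9]
grip_width: 0.365
grip_force: 24.9
```

step_arm --commands '[{"travel": [0,0,0],"turn": [0,0,0]},{"travel": [0,0,0],"turn": [0,0,0]},{"travel": [0,0,0],"turn": [0,0,0]}]'

```text
time: 24.5
position: [0.588, 0.1291, 0.1544]
tool_rot: [3.139, 0.102, -0.0]
ft_force: [-0.2, -0.6, -1.7]
grip_width: 0.362
grip_force: 24.9
```

```bash
python3 -c "
from h import *
plan((.589,.1311,.05,3.8))"
```

```text
t 24.5 p [0.588  0.1291 0.1544] psi 3.72 z [-0.    -0.001 -1.   ] w 0.362 gf 24.9 ft [-0.2 -0.6 -1.7]
[  1.2  -1.9 104.4] [ 0.   0.  -0.1]
```

step_arm --commands '[{"travel": [0.001,-0.001,0.03],"turn": [0,0,0]},{"travel": [0.001,-0.001,0.065],"turn": [0,0,0]},{"travel": [0.001,-0.001,0.085],"turn": [0,0,0]},{"travel": [0.001,-0.001,0.097],"turn": [0,0,0]},{"travel": [0.001,-0.001,0.102],"turn": [0,0,0]}]'

```text
time: 25.0
position: [0.5883, 0.131, 0.0515]
tool_rot: [3.14, 0.104, -0.002]
ft_force: [-0.4, -0.4, -1.6]
grip_width: 0.364
grip_force: 24.9
```

step_arm --commands '[{"travel": [0,0,0.001],"turn": [0,0,0]},{"travel": [0,0,0.002],"turn": [0,0,0]},{"travel": [0,0,0.003],"turn": [0,0,0]},{"travel": [0,0,0.003],"turn": [0,0,0]}]'

```text
time: 25.4
position: [0.5892, 0.1317, 0.0502]
tool_rot: [3.14, 0.105, 0.002]
ft_force: [0.7, -0.5, -0.3]
grip_width: 0.362
grip_force: 24.9
```

step_arm --commands '[{"travel": [0,0,0.001],"turn": [0,0,0]},{"travel": [0,0,0.001],"turn": [0,0,0]},{"travel": [0,0,0.001],"turn": [0,0,0]}]'

```text
time: 25.7
position: [0.5893, 0.1318, 0.0498]
tool_rot: [3.139, 0.105, 0.002]
ft_force: [-1.6, -0.4, 5.7]
grip_width: 0.363
grip_force: 24.9
```

step_arm --commands '[{"travel": [0,0,0],"turn": [0,0,0]},{"travel": [0,0,0],"turn": [0,0,0]},{"travel": [0,0,0],"turn": [0,0,0]},{"travel": [0,0,0],"turn": [0,0,0]},{"travel": [0,0,0],"turn": [0,0,0]}]' --gripper 0.7

```text
time: 26.2
position: [0.5887, 0.1316, 0.0484]
tool_rot: [3.14, 0.105, -0.0]
ft_force: [0.1, 0.5, 1.1]
grip_width: 0.67
grip_force: 0.0
```

step_arm --commands '[{"travel": [0,0,-0.015],"turn": [0,0,0]},{"travel": [0,0,-0.045],"turn": [0,0,0]},{"travel": [0,0,-0.08],"turn": [0,0,0]},{"travel": [0,0,-0.12],"turn": [0,0,0]},{"travel": [0,0,-0.15],"turn": [0,0,0]}]'

```text
time: 26.7
position: [0.5893, 0.1323, 0.2024]
tool_rot: [-3.139, -0.106, -0.005]
ft_force: [-0.3, -0.0, 0.4]
grip_width: 0.697
grip_force: 0.0
```

step_arm --commands '[{"travel": [0,0.03,0],"turn": [0,0,0]},{"travel": [0,0.07,0],"turn": [0,0,0]},{"travel": [0,0.115,0],"turn": [0,0,0]},{"travel": [0,0.16,0],"turn": [0,0,0]},{"travel": [0,0.2,0],"turn": [0,0,0]}]'

```text
time: 27.2
position: [0.6022, -0.0704, 0.1999]
tool_rot: [3.139, 0.104, 0.002]
ft_force: [1.9, -0.3, -0.4]
grip_width: 0.7
grip_force: 0.0
```

step_arm --commands '[{"travel": [0,0.03,0],"turn": [0,0,0]},{"travel": [0,0.05,0],"turn": [0,0,0]},{"travel": [0,0.05,0],"turn": [0,0,0]},{"travel": [0,0.05,0],"turn": [0,0,0]},{"travel": [0,0.05,0],"turn": [0,0,0]}]'

```text
time: 27.7
position: [0.6056, -0.1154, 0.1992]
tool_rot: [-3.139, -0.11, -0.001]
ft_force: [-0.8, 0.8, 0.7]
grip_width: 0.699
grip_force: 0.0
```

```bash
python3 - <<'E'
from h import *
plan()
crop('top',185,140,305,255,5,'pics/b3.png')
im=ctrl.get_image('scene')[130:270,160:480,::-1]
cv2.imwrite('pics/s3.png',cv2.resize(im,None,fx=2.5,fy=2.5,interpolation=2))
E
```

```text
t 27.7 p [ 0.6056 -0.1154  0.1992] psi 4.0 z [ 0.001  0.001 -1.   ] w 0.699 gf 0.0 ft [-0.8  0.8  0.7]
```

View pics/b3.png

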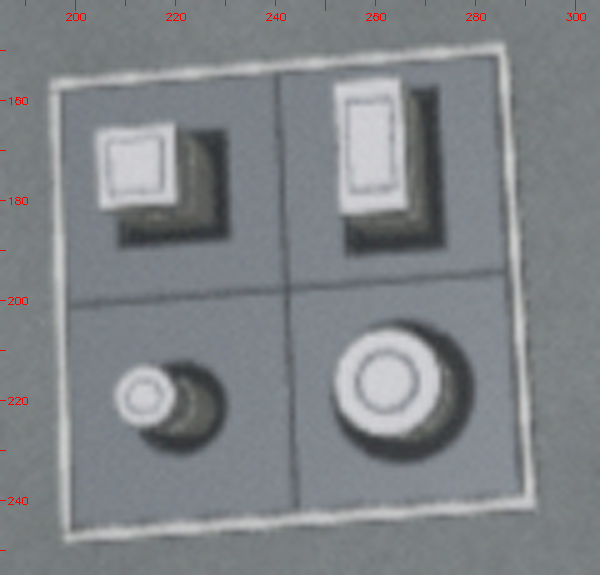

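View pics/s3.png

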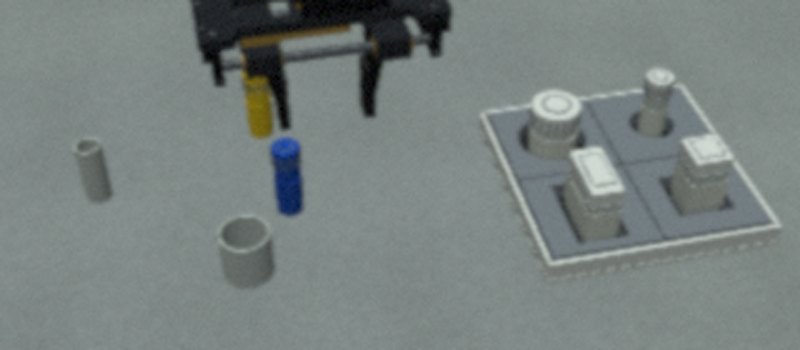

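All four stand upright in their matching pockets. Square lid at raw (212.4,173.2), slide lid at (259,169.2). The open empties and the coloured vials are where they were. One last check, then hand in.

```bash
python3 - <<'E'
from h import *
a=world('top',212.4,173.2,.083);b=world('top',259,169.2,.079);print(a,b)
if np.hypot(*(a[:2]-[.5816,.2403]))<.006 and np.hypot(*(b[:2]-[.589,.1311]))<.006: print(ctrl.close_job())
E
```

```text
[0.58175277 0.24155713 0.083     ] [0.59019906 0.13208619 0.079     ]
the job is handed in; nothing more can be done
None
```

All four closed containers are upright on the floors of their matching pockets, the two open empties were left standing where they were, and the job was handed in at about 28 s; no verdict was returned.

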